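# Make up the sample set in the colour-coded tray

## Task

Make up the sample set in the grey tray: put the small red-capped jar, the small blue-capped jar, the black-capped vial and the white-capped vial each upright into the round holder of the same colour as its cap. Set each one down in its holder, do not drop it in, and leave them all standing released; the two larger white-capped jars are not part of the set, so leave them standing where they are.

Things in the scene. Friction and masses are not known exactly. Their poses are not given: they have to be found in the camera images.
- jar_red: small white plastic jar with a red screw cap, to go to the red holder; round, 50 mm across, 62 mm high (body 50 mm across up to 47 mm, cap above it 48 mm across); 0.07 to 0.17 kg; loose, standing on the table. (Other clutter stands about, among it a small brass weight, 28 mm across and 40 mm high, between the things on the left; the edge of a keyboard shelf hangs 0.4 m above the table just behind the tray.) Origin at the centre of its underside, z up along its axis.
- jar_blue: small white plastic jar with a blue screw cap, to go to the blue holder; same size as the red-capped one, 50 mm across, 62 mm high; 0.07 to 0.14 kg; loose. Origin at the centre of its underside, z up.
- vial_black: amber glass vial with a black cap, to go to the black holder; round, 27 mm across up to 54 mm, cap 21 mm across above, 68 mm high in all; about 0.03 kg; loose. Origin at the centre of its underside, z up.
- vial_white: amber glass vial with a white cap, to go to the white holder; same size as the black-capped one, 27 mm across (cap 21 mm), 68 mm high; about 0.03 kg; loose. Origin at the centre of its underside, z up.
- spare_jar_a: larger white jar with a white cap and a green band on its label, a look-alike that is not part of the set: leave it alone. 62 mm across, 78 mm high, loose. Origin at the centre of its underside, z up.
- spare_jar_b: larger white jar with a white cap and an ochre band on its label, a look-alike that is not part of the set: leave it alone. 62 mm across, 78 mm high, loose. Origin at the centre of its underside, z up.
- holder_red: red round open cup fixed on the grey tray, target of the red-capped jar; 76 mm outside, 68 mm inside, 18 mm high, inner floor 3 mm above its origin. Origin at the centre of its underside, 5 mm above the table (rim at 23 mm, inner floor at 8 mm), z up. The tray is 168 mm square with a 12 mm high rim and is fixed; its four holders stand in a square, neighbours 84 mm apart between centres, 42 mm from the tray's centre lines; which holder stands in which corner changes.
- holder_blue: blue round open cup fixed on the same tray, target of the blue-capped jar; same size as the red one (68 mm inside, 18 mm high, inner floor 3 mm above its origin). Origin at the centre of its underside, z up.
- holder_black: black round open cup fixed on the same tray, target of the black-capped vial; 54 mm outside, 46 mm inside, 18 mm high, inner floor 3 mm above its origin. Origin at the centre of its underside, 5 mm above the table, z up.
- holder_white: white round open cup fixed on the same tray, target of the white-capped vial; same size as the black one (46 mm inside, 18 mm high, inner floor 3 mm above its origin). Origin at the centre of its underside, z up.
Not all that is in view belongs to the job. What is shaped like the jar_red but orange or turquoise is not meant.

How it is judged:
At the end, for the whole second after the job is handed in: Each of the four stands in the holder of its cap's colour: centres within 12 mm, underside within 3 mm of the holder's floor, tilted under 0.1 rad, at rest; the two larger white-capped jars stand upright within 25 mm of where they began (horizontal distance between jar_red and holder_red below 0.012 m and z of jar_red in the frame of holder_red between 0 and 0.006 m and angle between each of jar_red, jar_blue, vial_black, vial_white, spare_jar_a, spare_jar_b's own z axis and vertical below 0.1 rad and linear speed of each of jar_red, jar_blue, vial_black, vial_white below 0.02 m/s and horizontal distance between jar_blue and holder_blue below 0.012 m and z of jar_blue in the frame of holder_blue between 0 and 0.006 m and horizontal distance between vial_black and holder_black below 0.012 m and z of vial_black in the frame of holder_black between 0 and 0.006 m and horizontal distance between vial_white and holder_white below 0.012 m and z of vial_white in the frame of holder_white between 0 and 0.006 m and distance of each of spare_jar_a, spare_jar_b from where it was at the start of the episode below 0.025 m); the robot touches nothing.
It fails at once if a jar or vial is dropped into its holder (arrives faster than 0.7 m/s) instead of being set down ((horizontal distance between jar_red and holder_red below 0.03 m and z of jar_red in the frame of holder_red below 0.03 m and linear speed of jar_red above 0.7 m/s) or (horizontal distance between jar_blue and holder_blue below 0.03 m and z of jar_blue in the frame of holder_blue below 0.03 m and linear speed of jar_blue above 0.7 m/s) or (horizontal distance between vial_black and holder_black below 0.03 m and z of vial_black in the frame of holder_black below 0.03 m and linear speed of vial_black above 0.7 m/s) or (horizontal distance between vial_white and holder_white below 0.03 m and z of vial_white in the frame of holder_white below 0.03 m and linear speed of vial_white above 0.7 m/s)).
It fails at once if a larger white-capped jar is moved more than 40 mm or tipped over ((distance of spare_jar_a from where it was at the start of the episode above 0.04 m or angle between spare_jar_a's own z axis and vertical above 0.5 rad) or (distance of spare_jar_b from where it was at the start of the episode above 0.04 m or angle between spare_jar_b's own z axis and vertical above 0.5 rad)).
It also fails if it takes over 102 s, if anything falls off the work surface, if the arm or the gripper's body presses on something with over 40 N, if the wrist force passes 120 N, or if a joint passes its speed limit or range.

## Robot

A 6-joint arm with a two-finger parallel gripper is mounted at the origin on a cart in front of the work surface, level with it; the furniture and walls round the work are solid. World frame = base frame: x ahead of the robot, y to its left, z up, the work surface at z = 0. Lengths are in m, angles in rad, forces in N, time in s.
With the tool pointing down it reaches from about 0.35 to 0.775 m from the base axis. Payload 7.3 kg.
Tool frame: the origin (TCP) lies at the very end of the fingers, on their centre line; the grasp point (between the pads) lies 19 mm behind it; z points along the fingers, y is the line along which they close (so a half turn about z gives the same grasp; the last joint's range is limited). The gripper opens to 92 mm and grips with 3 to 60 N. Pads are 19 mm wide; open, the fingers measure 130 mm over their backs; the gripper's body (75 mm by 190 mm) begins 47 mm behind the grasp point.
Start: joints at [-1.422, 0.342, 1.524, -0, 1.275, -0.146], TCP at [0.153, -0.502, 0.227] pointing down, gripper open.
Joint ranges: [-2.53, 2.53], [-0.77, 2.02], [0.04, 2.7], [-1, 4.14], [0.28, 2.66], [-3.11, 3.11]. Speed limits (rad/s): [2.57, 2.57, 3.14, 3.14, 3.14, 3.14].

## Interface

Orientations are given as [roll, pitch, yaw] about the fixed x, y, z axes, in that order (R = Rz(yaw) Ry(pitch) Rx(roll)).
In Python, from cell import robot gives the robot as it stands.
- The arm moves only by the tool apply_moves, never from a script. Its argument "rows" is a list of rows, each an object with "xyz": the shift along the tool's x, y, z in mm, a list of three; "turn": the turn about the tool's z in rad. A call has 1 to 10 rows; each row shifts and turns the commanded pose from where the row before left it, along the tool's axes as they then stand; what a row does not reach is not made up. A row lasts 1/8 s, in which the tool goes at most 62.5 mm and 10.7 degrees, less where a joint would pass 70% of its speed; a pose out of reach is approached as far as the arm can. A call with a gripper value outside its range is refused whole. "gripper" is the opening, from 0 (shut) to 1 (fully open), set as the call begins (left out, the last holds). The fingers move at their own pace and stop on an object; "newtons" is the grip in N (left out, the last holds). Time passes only in rows, so rows that do not move let the fingers close. It gives the time, the measured TCP pose, the force and the opening at its end, in the units of the state.
- robot.observe(): the state, without advancing time (a new reading comes with each control period).
- robot.read_camera(name): name is "scene" or "top"; returns a dict with "frame" (384x512x3 uint8, blue, green, red), "mtx" (3x3 intrinsics, pixels), "distortion" ([k1, k2, p1, p2, k3] as OpenCV has them; the pictures are not rectified), "R" (3x3) and "t" (3): a world point X has camera coordinates R X + t. Camera axes: x right, y down, z forward; pixel columns grow to the right and rows downward; lengths in m; the calibration is good to about 2 mm. A picture is of the moment at which its call begins. There is no depth.
- robot.hand_in(): hands the job in, once; it reports no verdict.
The state is a dict: "time": time; "qpos": joint angles; "qvel": joint speeds; "joint_efforts": joint torques, N m; "tool_pos": TCP position; "tool_rot": TCP orientation; "contact_force": force on the tool from outside, world axes, zero at the start; "torque": the same for the moment, N m; "opening": finger opening in m.
Only numpy, scipy, OpenCV 4.12 (cv2) and the standard library are available. Lean on these libraries where they do the work, as an engineer would, in place of code of your own. Each camera call takes 0.05 s, during which the arm holds its last target. There are 200 camera calls.

## Working session

There is one attempt and no reset: what is moved stays moved. The work goes in short steps, Python scripts to look and compute and a tool call to move; the robot and the scene stay as the last step left them, time stands still between calls to the robot, and variables do not carry over. Pictures are saved under pics/ and viewed, on a budget of 14 in all, crops included, one or two more only if the job needs it, and the job is handed in when it is done.

Besides the shell and the picture viewer there is one more tool, called in YAML: its name, and indented under it one key for each argument. apply_moves: Moves the arm, as the interface text tells. Its arguments: {"type":"object","properties":{"rows":{"type":"array"},"gripper":{"type":"number"},"newtons":{"type":"number"}},"required":["rows"]}

```bash
mkdir -p pics; cat > h.py <<'E'
import cv2,numpy as np
from cell import robot
def ray(c,uv,z):
    p=cv2.undistortPoints(np.array([[uv]],float),np.array(c["mtx"]),np.array(c["distortion"]))[0,0]
    R=np.array(c["R"]);t=np.array(c["t"]);C=-R.T@t;d=R.T@np.array([p[0],p[1],1])
    return C+d*(z-C[2])/d[2]
def proj(c,X):
    return cv2.projectPoints(np.array([X],float),cv2.Rodrigues(np.array(c["R"]))[0],np.array(c["t"],float),np.array(c["mtx"]),np.array(c["distortion"]))[0][0,0]
E
python3 - <<'E'
from h import *
import pickle
for n in("scene","top"):
    c=robot.read_camera(n);pickle.dump(c,open(n+"0.pkl","wb"))
    f=cv2.resize(c["frame"],(800,600),interpolation=cv2.INTER_CUBIC);cv2.imwrite(f"pics/{n}0.png",f)
    print(n,-np.array(c["R"]).T@np.array(c["t"]),np.array(c["R"])[2])
s=robot.observe();print(s)
E
```

```text
scene [0.04101839 0.54370951 0.51434258] [ 0.54095799 -0.66543611 -0.51435322]
top [ 0.35623224 -0.03941148  0.88828726] [ 0.16375933 -0.00191785 -0.98649846]
{'time': 0.1, 'qpos': array([-1.42199102e+00,  3.42658781e-01,  1.52491390e+00, -2.11626278e-05,
        1.27539617e+00, -1.46001808e-01]), 'qvel': array([-0.00199549,  0.00021212, -0.00221541, -0.00261458, -0.00035201,
        0.00126656]), 'joint_efforts': array([ 1.81627984e-03, -4.32004738e+01, -2.44694138e+01,  7.19330111e-02,
        5.26359421e-02, -4.56839030e-05]), 'tool_pos': array([ 0.1525018 , -0.5019868 ,  0.22611413]), 'tool_rot': array([-3.14022816e+00, -1.80190983e-04,  2.94813162e-01]), 'contact_force': array([0.39643267, 0.51365738, 1.26143519]), 'torque': array([ 0.01420666,  0.03671294, -0.04944828]), 'opening': 0.09165462862392255}
```

View pics/scene0.png

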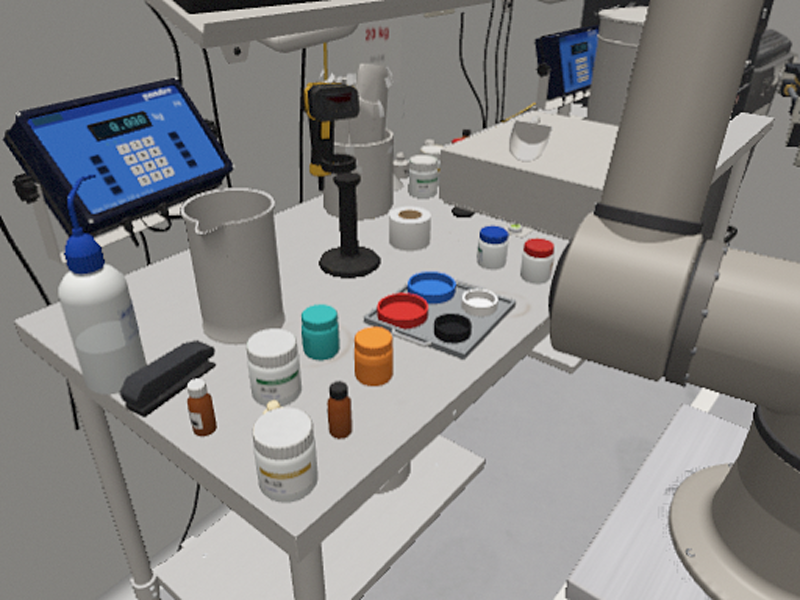

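View pics/top0.png

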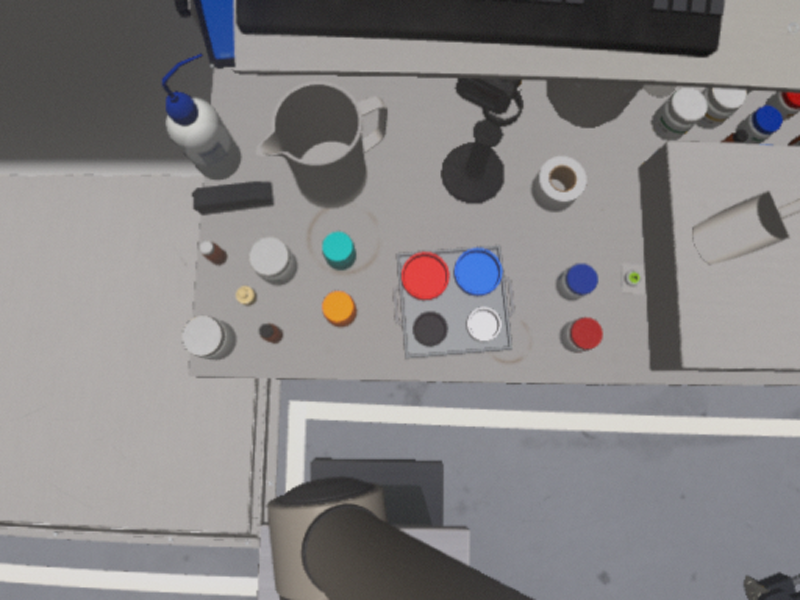

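The top view (800x600 pixels) shows these:
- **Red caps:** the red jar is at (585,334). The orange decoy at (339,308) and a background red cap at (795,100) could be mistaken for it.
- **Blue caps:** the blue jar is at (581,280). The turquoise decoy at (338,248), a background blue cap at (767,122) and the wash bottle at (180,105) could be mistaken for it.
- **White caps:** the white vial is at (209,248). The spares at (270,257) and (205,335) and the white holder at (484,324) could be mistaken for it.
- **Black caps:** the black vial is at (268,332). The black holder at (431,328) could be mistaken for it.
- **Brass weight:** (245,295).

I'll measure these and check a crop.

```bash
python3 - <<'E'
from h import *
import pickle
c=pickle.load(open("top0.pkl","rb"));s=pickle.load(open("scene0.pkl","rb"))
k=.64
f=c["frame"]
o=f[140*1:250,115:245]
a=cv2.resize(f[140:245,115:245],None,fx=6,fy=5.7*6/5.7,interpolation=cv2.INTER_CUBIC)
b=cv2.resize(s["frame"][185:325,110:260],None,fx=4,fy=4,interpolation=cv2.INTER_CUBIC)
cv2.imwrite("pics/crop_top_left.png",a[:600,:800]);cv2.imwrite("pics/crop_sc_left.png",b)
# guesses
G={'jar_red':((585,334),.062),'jar_blue':((581,280),.062),'vial_black':((266,331),.068),'vial_white':((208,248),.068),'spA':((270,256),.078),'spB':((204,335),.078),'brass':((244,294),.04),'orange':((339,307),.062),'turq':((338,247),.062),
'h_red':((425,276),.023),'h_blue':((477,272),.023),'h_black':((431,328),.023),'h_white':((484,324),.023),'shelf':((470,78),.4),'edgeL':((192,370),0),'edgeR':((650,380),0),'box':((650,360),.1),'stand':((487,132),.2)}
for n,((u,v),z) in G.items():
    X=ray(c,((u+.5)*k-.5,(v+.5)*k-.5),z);print(n,X.round(3),'scene800',((proj(s,X)+.5)/k).round(0))
hsv=cv2.cvtColor(f,cv2.COLOR_BGR2HSV)
def seg(n,m,z):
    (u,v)=G[n][0];w=np.zeros(m.shape,np.uint8);cv2.circle(w,(int(u*k),int(v*k)),26,255,-1)
    m=(m&(w>0)).astype(np.uint8);N,L,S,C=cv2.connectedComponentsWithStats(m);i=1+S[1:,4].argmax()
    x,y,ww,hh,ar=S[i];p=(x+ww/2-.5,y+hh/2-.5);print('SEG',n,S[i],C[i].round(1),ray(c,C[i],z).round(4),ray(c,p,z).round(4))
H,S_,V=cv2.split(hsv)
sat=S_>150
for n,z in(('jar_red',.062),('jar_blue',.062),('h_red',.023),('h_blue',.023)):
    seg(n,sat&((H<8)|(H>172)) if 'red' in n else sat&(H>100)&(H<130),z)
seg('h_black',V<75,.023);seg('h_white',V>190,.023)
E
```

```text
jar_red [ 0.445 -0.324  0.062] scene800 [539. 246.]
jar_blue [ 0.527 -0.321  0.062] scene800 [494. 233.]
vial_black [0.441 0.147 0.068] scene800 [339. 386.]
vial_white [0.564 0.242 0.068] scene800 [200. 383.]
spA [0.551 0.145 0.078] scene800 [273. 342.]
spB [0.432 0.235 0.078] scene800 [285. 424.]
brass [0.5  0.19 0.04] scene800 [276. 403.]
orange [0.479 0.042 0.062] scene800 [375. 337.]
turq [0.57  0.046 0.062] scene800 [320. 314.]
h_red [ 0.536 -0.087  0.023] scene800 [403. 307.]
h_blue [ 0.544 -0.169  0.023] scene800 [431. 284.]
h_black [ 0.455 -0.097  0.023] scene800 [452. 323.]
h_white [ 0.462 -0.179  0.023] scene800 [479. 299.]
shelf [ 0.651 -0.108  0.4  ] scene800 [347.  22.]
edgeL [0.383 0.277 0.   ] scene800 [293. 527.]
edgeR [ 0.38  -0.448  0.   ] scene800 [602. 265.]
box [ 0.405 -0.404  0.1  ] scene800 [587. 215.]
stand [ 0.694 -0.158  0.2  ] scene800 [352. 156.]
SEG jar_red [366 204  19  19 283] [375. 213.] [ 0.4466 -0.3259  0.062 ] [ 0.4465 -0.3258  0.062 ]
SEG jar_blue [364 170  18  17 248] [372.4 178. ] [ 0.5292 -0.3226  0.062 ] [ 0.5293 -0.3229  0.062 ]
SEG h_red [257 162  30  29 683] [271.6 176.3] [ 0.5367 -0.0869  0.023 ] [ 0.5375 -0.0866  0.023 ]
SEG h_blue [291 159  30  30 661] [305.3 173.7] [ 0.5447 -0.1696  0.023 ] [ 0.5454 -0.1701  0.023 ]
SEG h_black [265 200  21  21 251] [274.9 210.3] [ 0.4533 -0.0956  0.023 ] [ 0.454  -0.0958  0.023 ]
SEG h_white [299 196  22  22 319] [308.8 207.3] [ 0.462  -0.1777  0.023 ] [ 0.464  -0.1793  0.023 ]
```

View pics/crop_top_left.png

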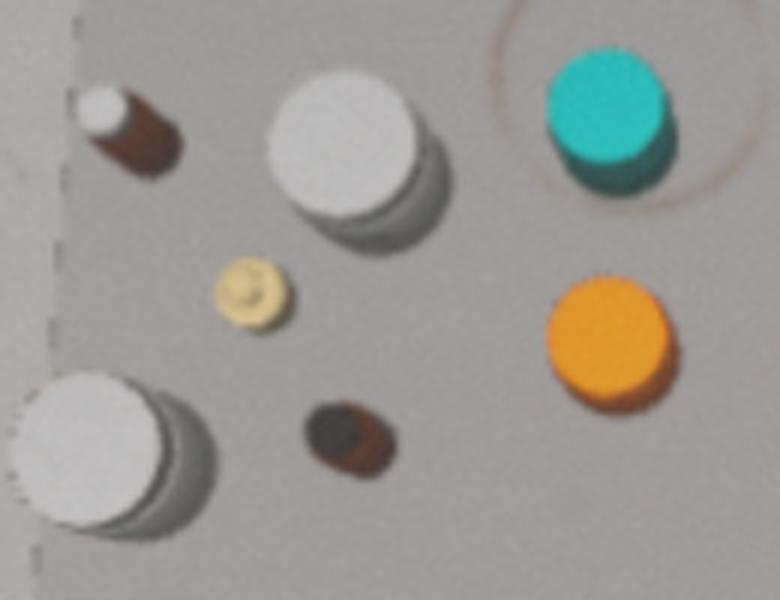

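View pics/crop_sc_left.png

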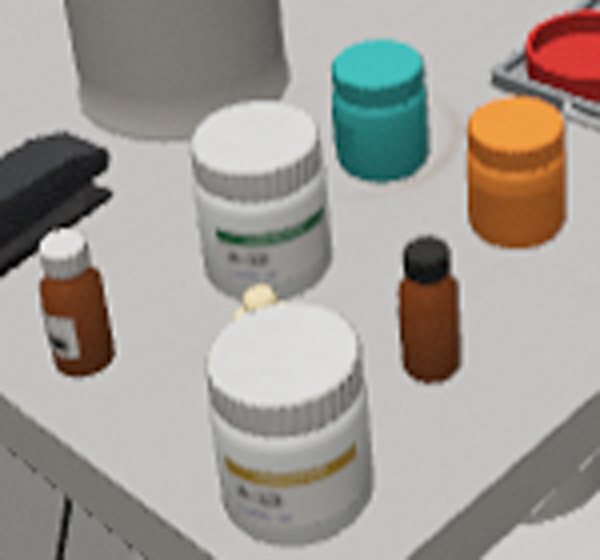

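The crops confirm the choice: the white-capped vial is at crop (102,110), the black-capped one at (334,430), and the spares, brass weight and orange and turquoise decoys are separate. Next I'll check the vial coordinates and obstacles, and add a move helper.

```bash
cat >> h.py <<'E'
def to(x,y,z,yaw=np.pi/2):
    s=robot.observe();p=s["tool_pos"];w=s["tool_rot"][2]
    d=np.array([x,y,z])-p; t=lambda a:(np.array([[np.cos(a),np.sin(a),0],[np.sin(a),-np.cos(a),0],[0,0,-1]])@d*1000).round(1)
    print('now',p.round(4),s["tool_rot"].round(3),'turn',round(w-yaw,3),'shift@now',t(w),'shift@yaw',t(yaw))
E
python3 - <<'E'
from h import *
import pickle
c=pickle.load(open("top0.pkl","rb"));s=pickle.load(open("scene0.pkl","rb"));k=.64
for n,p in(('vw',(102,110)),('vb',(334,430)),('brass',(250,292)),('spA',(342,143)),('spB',(90,449))):
    q=((p[0]+.5)/6-.5+115,(p[1]+.5)/6-.5+140);z={'v':.068,'b':.04,'s':.078}[n[0]]
    X=ray(c,q,z);print(n,X.round(4),((proj(s,X)+.5)/k).round(0))
    
C=lambda c,u,v,z:ray(c,((u+.5)*k-.5,(v+.5)*k-.5),z).round(3)
print('box base corner',C(c,650,368,0))
for z in(.05,.08,.1,.13):print(z,'box top corner',C(c,683,368,z),C(c,668,146,z))
print('bottle base scene',C(s,112,385,0),'pitcher base',C(s,243,330,0),C(s,283,320,0),'stapler',C(s,180,365,0))
print('bottle near edge from top',C(c,225,175,0))
to(.4465,-.326,.15,1.22)
E
```

```text
vw [0.5656 0.2455 0.068 ] [197. 384.]
vb [0.4415 0.1467 0.068 ] [339. 385.]
brass [0.499  0.1898 0.04  ] [277. 403.]
spA [0.5514 0.1475 0.078 ] [271. 342.]
spB [0.4313 0.2369 0.078 ] [284. 425.]
box base corner [ 0.399 -0.449  0.   ]
0.05 box top corner [ 0.397 -0.478  0.05 ] [ 0.754 -0.478  0.05 ]
0.08 box top corner [ 0.396 -0.462  0.08 ] [ 0.74  -0.463  0.08 ]
0.1 box top corner [ 0.395 -0.451  0.1  ] [ 0.73  -0.452  0.1  ]
0.13 box top corner [ 0.393 -0.436  0.13 ] [ 0.716 -0.437  0.13 ]
bottle base scene [0.726 0.271 0.   ] pitcher base [0.697 0.082 0.   ] [0.672 0.027 0.   ] stapler [0.695 0.191 0.   ]
bottle near edge from top [0.707 0.247 0.   ]
now [ 0.1525 -0.502   0.2261] [-3.14  -0.     0.295] turn -0.925 shift@now [332.4 -83.   76.1] shift@yaw [266.3 215.6  76.1]
```

apply_moves:
  rows:
    - {"xyz": [0,0,0],"turn": -0.185}
    - {"xyz": [0,0,0],"turn": -0.185}
    - {"xyz": [0,0,0],"turn": -0.185}
    - {"xyz": [0,0,0],"turn": -0.185}
    - {"xyz": [0,0,0],"turn": -0.185}
  gripper: 0.74

```text
time: 0.72
tool_pos: [0.1525, -0.5021, 0.2263]
tool_rot: [-3.141, -0.001, 1.226]
contact_force: [-0.5, -0.1, -0.4]
opening: 0.0678
```

apply_moves:
  rows:
    - {"xyz": [38,31,0],"turn": 0}
    - {"xyz": [38,31,0],"turn": 0}
    - {"xyz": [38,31,5],"turn": 0}
    - {"xyz": [38,31,10],"turn": 0}
    - {"xyz": [38,31,15],"turn": 0}
    - {"xyz": [38,31,15],"turn": 0}
    - {"xyz": [38,30,15],"turn": 0}
    - {"xyz": [0,0,15],"turn": 0}
    - {"xyz": [0,0,0],"turn": 0}

```text
time: 1.85
tool_pos: [0.4458, -0.3263, 0.1502]
tool_rot: [-3.138, -0.001, 1.22]
contact_force: [-0.5, -0.3, 0.1]
opening: 0.0678
```

```bash
python3 -c "
from h import *
to(.4465,-.326,.025,1.22)
for n in('scene','top'):
    c=robot.read_camera(n);f=c['frame']
    o=f[110:230,300:420] if n=='scene' else f[120:270,290:450]
    cv2.imwrite('pics/a_%s.png'%n,cv2.resize(o,None,fx=4,fy=4,interpolation=cv2.INTER_CUBIC))
"
```

```text
now [ 0.4458 -0.3263  0.1502] [-3.138e+00 -1.000e-03  1.220e+00] turn 0.0 shift@now [  0.6   0.6 125.2] shift@yaw [  0.6   0.6 125.2]
```

View pics/a_scene.png

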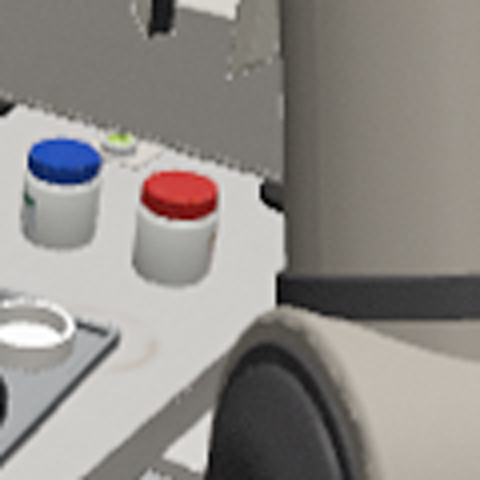

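The scene crop shows the fingertips above the red jar (cap at crop (180,195)), with blue well clear. I'll descend.

apply_moves:
  rows:
    - {"xyz": [0,0,25],"turn": 0}
    - {"xyz": [0,0,25],"turn": 0}
    - {"xyz": [0,0,25],"turn": 0}
    - {"xyz": [0,0,25],"turn": 0}
    - {"xyz": [0,0,25],"turn": 0}
    - {"xyz": [0,0,0],"turn": 0}

```text
time: 2.7
tool_pos: [0.4454, -0.3272, 0.026]
tool_rot: [-3.139, -0.001, 1.218]
contact_force: [0.8, 0.4, 1.5]
opening: 0.068
```

apply_moves:
  rows:
    - {"xyz": [0,0,0],"turn": 0}
    - {"xyz": [0,0,0],"turn": 0}
    - {"xyz": [0,0,0],"turn": 0}
    - {"xyz": [0,0,0],"turn": 0}
    - {"xyz": [0,0,0],"turn": 0}
  gripper: 0.4
  newtons: 15

```text
time: 3.32
tool_pos: [0.4472, -0.3275, 0.028]
tool_rot: [3.14, 0.001, 1.22]
contact_force: [-2.4, -0.1, 6.1]
opening: 0.0496
```

apply_moves:
  rows:
    - {"xyz": [0,0,-20],"turn": 0}
    - {"xyz": [0,0,-30],"turn": 0}
    - {"xyz": [0,0,-30],"turn": 0}
    - {"xyz": [0,0,-20],"turn": 0}
    - {"xyz": [0,0,0],"turn": -0.17}
    - {"xyz": [0,0,0],"turn": -0.18}
    - {"xyz": [0,0,0],"turn": 0}

```text
time: 4.2
tool_pos: [0.4468, -0.3267, 0.1268]
tool_rot: [3.142, 0.0, 1.568]
contact_force: [-0.3, 0.9, -1.5]
opening: 0.0497
```

```bash
python3 -c "
from h import *
to(.5375,-.0867,.1)
"
```

```text
now [ 0.4468 -0.3267  0.1268] [3.142 0.    1.568] turn -0.002 shift@now [240.2  90.1  26.8] shift@yaw [240.   90.7  26.8]
```

apply_moves:
  rows:
    - {"xyz": [15,5,0],"turn": 0}
    - {"xyz": [30,12,0],"turn": 0}
    - {"xyz": [40,15,0],"turn": 0}
    - {"xyz": [40,15,0],"turn": 0}
    - {"xyz": [40,15,0],"turn": 0}
    - {"xyz": [35,13,0],"turn": 0}
    - {"xyz": [25,10,0],"turn": 0}
    - {"xyz": [15,5,0],"turn": 0}
    - {"xyz": [0,0,0],"turn": 0}
    - {"xyz": [0,0,0],"turn": 0}

```text
time: 5.45
tool_pos: [0.5368, -0.0876, 0.1266]
tool_rot: [-3.141, 0.0, 1.569]
contact_force: [0.1, -0.3, -1.8]
opening: 0.0496
```

```bash
python3 -c "
from h import *
to(.5375,-.0867,.034)
c=robot.read_camera('scene');f=c['frame']
o=f[100:240,200:360]
cv2.imwrite('pics/b_scene.png',cv2.resize(o,None,fx=4,fy=4,interpolation=cv2.INTER_CUBIC))
"
```

```text
now [ 0.5368 -0.0876  0.1266] [-3.141  0.     1.569] turn -0.002 shift@now [ 0.9  0.7 92.6] shift@yaw [ 0.9  0.7 92.6]
```

View pics/b_scene.png

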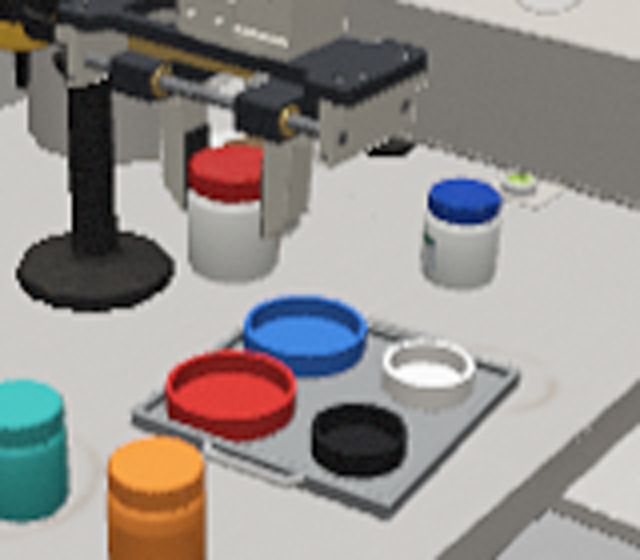

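The jar hangs upright (cap at crop (232,172)), displaced only in height from the red holder. I'll lower it.

apply_moves:
  rows:
    - {"xyz": [1,1,20],"turn": 0}
    - {"xyz": [0,0,25],"turn": 0}
    - {"xyz": [0,0,20],"turn": 0}
    - {"xyz": [0,0,12],"turn": 0}
    - {"xyz": [0,0,6],"turn": 0}
    - {"xyz": [0,0,4],"turn": 0}
    - {"xyz": [0,0,2],"turn": 0}
    - {"xyz": [0,0,0],"turn": 0}
    - {"xyz": [0,0,0],"turn": 0}

```text
time: 6.62
tool_pos: [0.5383, -0.086, 0.038]
tool_rot: [3.141, 0.0, 1.57]
contact_force: [0.1, -0.1, -1.1]
opening: 0.0497
```

apply_moves:
  rows:
    - {"xyz": [0,0,2],"turn": 0}
    - {"xyz": [0,0,0],"turn": 0}
    - {"xyz": [0,0,0],"turn": 0}

```text
time: 7.0
tool_pos: [0.5384, -0.086, 0.036]
tool_rot: [3.141, 0.0, 1.57]
contact_force: [0.3, 0.2, 1.9]
opening: 0.0497
```

apply_moves:
  rows:
    - {"xyz": [0,0,1.5],"turn": 0}
    - {"xyz": [0,0,0],"turn": 0}
    - {"xyz": [0,0,0],"turn": 0}

```text
time: 7.38
tool_pos: [0.5384, -0.086, 0.0358]
tool_rot: [3.14, 0.001, 1.57]
contact_force: [-4.0, 1.4, 15.4]
opening: 0.0493
```

Contact with the floor. Release.

apply_moves:
  rows:
    - {"xyz": [0,0,-1],"turn": 0}
    - {"xyz": [0,0,0],"turn": 0}
    - {"xyz": [0,0,0],"turn": 0}
    - {"xyz": [0,0,0],"turn": 0}
  gripper: 0.74

```text
time: 7.88
tool_pos: [0.538, -0.0859, 0.0349]
tool_rot: [-3.141, -0.0, 1.57]
contact_force: [0.1, -0.0, 0.3]
opening: 0.0678
```

apply_moves:
  rows:
    - {"xyz": [0,0,-15],"turn": 0}
    - {"xyz": [0,0,-30],"turn": 0}
    - {"xyz": [0,0,-40],"turn": 0}
    - {"xyz": [0,0,-30],"turn": 0}
    - {"xyz": [0,0,0],"turn": 0}

```text
time: 8.5
tool_pos: [0.5397, -0.0864, 0.1536]
tool_rot: [3.135, 0.002, 1.57]
contact_force: [0.6, -1.1, 0.0]
opening: 0.0679
```

```bash
python3 -c "
from h import *
to(.5293,-.3228,.15)
"
```

```text
now [ 0.5397 -0.0864  0.1536] [3.135e+00 2.000e-03 1.570e+00] turn -0.001 shift@now [-236.4  -10.2    3.6] shift@yaw [-236.4  -10.4    3.6]
```

apply_moves:
  rows:
    - {"xyz": [-20,0,0],"turn": 0}
    - {"xyz": [-40,-2,0],"turn": 0}
    - {"xyz": [-50,-2,0],"turn": 0}
    - {"xyz": [-50,-2,0],"turn": 0}
    - {"xyz": [-45,-2,0],"turn": 0}
    - {"xyz": [-31,-1,0],"turn": 0}
    - {"xyz": [0,0,0],"turn": 0}
    - {"xyz": [0,0,0],"turn": 0}

```text
time: 9.5
tool_pos: [0.5281, -0.3217, 0.1491]
tool_rot: [-3.14, -0.002, 1.569]
contact_force: [-0.0, 0.7, -0.5]
opening: 0.0678
```

apply_moves:
  rows:
    - {"xyz": [0,0,25],"turn": 0}
    - {"xyz": [0,0,30],"turn": 0}
    - {"xyz": [0,0,30],"turn": 0}
    - {"xyz": [0,0,25],"turn": 0}
    - {"xyz": [0,0,13],"turn": 0}
    - {"xyz": [0,0,0],"turn": 0}
    - {"xyz": [0,0,0],"turn": 0}

```text
time: 10.38
tool_pos: [0.5295, -0.3221, 0.0283]
tool_rot: [3.14, 0.001, 1.57]
contact_force: [0.1, -0.3, 0.7]
opening: 0.0677
```

apply_moves:
  rows:
    - {"xyz": [0,0,0],"turn": 0}
    - {"xyz": [0,0,0],"turn": 0}
    - {"xyz": [0,0,0],"turn": 0}
    - {"xyz": [0,0,0],"turn": 0}
    - {"xyz": [0,0,0],"turn": 0}
  gripper: 0.4

```text
time: 11.0
tool_pos: [0.5291, -0.3222, 0.0278]
tool_rot: [3.141, 0.001, 1.57]
contact_force: [-1.4, 0.5, 5.0]
opening: 0.0499
```

apply_moves:
  rows:
    - {"xyz": [0,0,-20],"turn": 0}
    - {"xyz": [0,0,-30],"turn": 0}
    - {"xyz": [0,0,-30],"turn": 0}
    - {"xyz": [0,0,-20],"turn": 0}
    - {"xyz": [0,0,0],"turn": 0}
    - {"xyz": [0,0,0],"turn": 0}

```text
time: 11.75
tool_pos: [0.5283, -0.3215, 0.1258]
tool_rot: [-3.14, -0.001, 1.57]
contact_force: [0.8, -0.0, -1.3]
opening: 0.0495
```

```bash
python3 -c "
from h import *
to(.5457,-.1703,.04)
"
```

```text
now [ 0.5283 -0.3215  0.1258] [-3.14e+00 -1.00e-03  1.57e+00] turn -0.001 shift@now [151.2  17.3  85.8] shift@yaw [151.2  17.4  85.8]
```

apply_moves:
  rows:
    - {"xyz": [20,2,0],"turn": 0}
    - {"xyz": [35,4,0],"turn": 0}
    - {"xyz": [40,5,0],"turn": 0}
    - {"xyz": [35,4,0],"turn": 0}
    - {"xyz": [21,2,0],"turn": 0}
    - {"xyz": [0,0,0],"turn": 0}
    - {"xyz": [0,0,0],"turn": 0}

```text
time: 12.62
tool_pos: [0.546, -0.1715, 0.1271]
tool_rot: [-3.142, 0.0, 1.57]
contact_force: [0.1, -0.1, -0.7]
opening: 0.0499
```

apply_moves:
  rows:
    - {"xyz": [0,0,20],"turn": 0}
    - {"xyz": [0,0,25],"turn": 0}
    - {"xyz": [0,0,20],"turn": 0}
    - {"xyz": [0,0,12],"turn": 0}
    - {"xyz": [0,0,6],"turn": 0}
    - {"xyz": [0,0,4],"turn": 0}
    - {"xyz": [0,0,2],"turn": 0}
    - {"xyz": [0,0,0],"turn": 0}
    - {"xyz": [0,0,0],"turn": 0}

```text
time: 13.75
tool_pos: [0.5463, -0.171, 0.0386]
tool_rot: [3.141, 0.0, 1.57]
contact_force: [0.0, 0.4, -0.9]
opening: 0.0496
```

apply_moves:
  rows:
    - {"xyz": [0,0,2],"turn": 0}
    - {"xyz": [0,0,0],"turn": 0}
    - {"xyz": [0,0,0],"turn": 0}

```text
time: 14.12
tool_pos: [0.546, -0.171, 0.0362]
tool_rot: [3.142, 0.0, 1.57]
contact_force: [-0.2, -1.1, -1.6]
opening: 0.0498
```

apply_moves:
  rows:
    - {"xyz": [0,0,0.7],"turn": 0}
    - {"xyz": [0,0,0],"turn": 0}
    - {"xyz": [0,0,0],"turn": 0}

```text
time: 14.5
tool_pos: [0.5461, -0.171, 0.0358]
tool_rot: [3.141, 0.0, 1.57]
contact_force: [-1.9, 1.2, 3.4]
opening: 0.0496
```

apply_moves:
  rows:
    - {"xyz": [0,0,0],"turn": 0}
    - {"xyz": [0,0,0],"turn": 0}
    - {"xyz": [0,0,0],"turn": 0}
    - {"xyz": [0,0,0],"turn": 0}
  gripper: 0.74

```text
time: 15.0
tool_pos: [0.546, -0.171, 0.0354]
tool_rot: [-3.142, 0.0, 1.57]
contact_force: [0.5, -0.3, -0.5]
opening: 0.068
```

apply_moves:
  rows:
    - {"xyz": [0,0,-15],"turn": 0}
    - {"xyz": [0,0,-30],"turn": 0}
    - {"xyz": [0,0,-40],"turn": 0}
    - {"xyz": [0,0,-30],"turn": 0}
    - {"xyz": [0,0,0],"turn": 0}
    - {"xyz": [0,0,0],"turn": 0}
  gripper: 0.74

```text
time: 15.75
tool_pos: [0.5456, -0.1708, 0.1504]
tool_rot: [-3.141, -0.0, 1.57]
contact_force: [-0.2, -0.3, 0.1]
opening: 0.0679
```

```bash
python3 -c "
from h import *
to(.4415,.1467,.15)
"
```

```text
now [ 0.5456 -0.1708  0.1504] [-3.141 -0.     1.57 ] turn -0.001 shift@now [ 317.4 -104.4    0.4] shift@yaw [ 317.5 -104.1    0.4]
```

apply_moves:
  rows:
    - {"xyz": [20,-7,0],"turn": 0}
    - {"xyz": [40,-13,0],"turn": 0}
    - {"xyz": [50,-16,0],"turn": 0}
    - {"xyz": [50,-17,0],"turn": 0}
    - {"xyz": [50,-17,0],"turn": 0}
    - {"xyz": [50,-16,0],"turn": 0}
    - {"xyz": [37,-12,0],"turn": 0}
    - {"xyz": [20,-6,0],"turn": 0}
    - {"xyz": [0,0,0],"turn": 0}
    - {"xyz": [0,0,0],"turn": 0}
  gripper: 0.6

```text
time: 17.0
tool_pos: [0.4417, 0.1461, 0.1501]
tool_rot: [-3.141, 0.0, 1.57]
contact_force: [-0.4, 0.6, -1.1]
opening: 0.055
```

```bash
python3 -c "
from h import *
to(.4415,.1467,.025)
c=robot.read_camera('scene');f=c['frame']
o=f[140:330,100:340]
cv2.imwrite('pics/c_scene.png',cv2.resize(o,None,fx=3,fy=3,interpolation=cv2.INTER_CUBIC))
"
```

```text
now [0.4417 0.1461 0.1501] [-3.141  0.     1.57 ] turn -0.0 shift@now [  0.6  -0.2 125.1] shift@yaw [  0.6  -0.2 125.1]
```

View pics/c_scene.png

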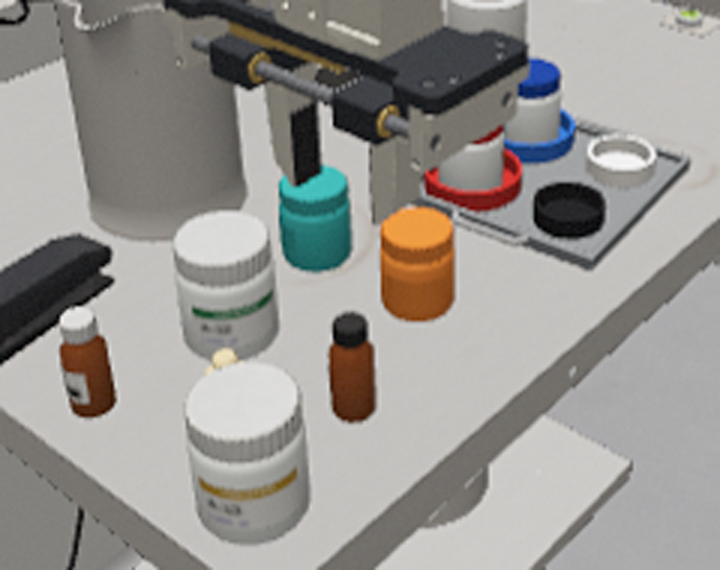

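Both jars are standing in their holders and the gripper is above the black vial (crop (350,365)). I'll descend.

apply_moves:
  rows:
    - {"xyz": [0.5,0,25],"turn": 0}
    - {"xyz": [0,0,30],"turn": 0}
    - {"xyz": [0,0,30],"turn": 0}
    - {"xyz": [0,0,25],"turn": 0}
    - {"xyz": [0,0,12],"turn": 0}
    - {"xyz": [0,0,0],"turn": 0}
    - {"xyz": [0,0,0],"turn": 0}

```text
time: 17.92
tool_pos: [0.443, 0.1466, 0.0293]
tool_rot: [3.14, -0.0, 1.569]
contact_force: [0.1, 0.3, -0.2]
opening: 0.0549
```

apply_moves:
  rows:
    - {"xyz": [0,0,0],"turn": 0}
    - {"xyz": [0,0,0],"turn": 0}
    - {"xyz": [0,0,0],"turn": 0}
    - {"xyz": [0,0,0],"turn": 0}
    - {"xyz": [0,0,0],"turn": 0}
    - {"xyz": [0,0,0],"turn": 0}
  gripper: 0.15
  newtons: 10

```text
time: 18.68
tool_pos: [0.4424, 0.1467, 0.0287]
tool_rot: [3.141, 0.0, 1.57]
contact_force: [-1.3, -0.0, 4.0]
opening: 0.0266
```

apply_moves:
  rows:
    - {"xyz": [0,0,-20],"turn": 0}
    - {"xyz": [0,0,-30],"turn": 0}
    - {"xyz": [0,0,-30],"turn": 0}
    - {"xyz": [0,0,-20],"turn": 0}
    - {"xyz": [0,0,0],"turn": 0}
    - {"xyz": [0,0,0],"turn": 0}

```text
time: 19.42
tool_pos: [0.4417, 0.1465, 0.1276]
tool_rot: [-3.14, 0.0, 1.57]
contact_force: [0.5, 0.3, -0.5]
opening: 0.0266
```

```bash
python3 -c "
from h import *
to(.4537,-.0951,.04)
c=robot.read_camera('scene');f=c['frame']
cv2.imwrite('pics/d_scene.png',cv2.resize(f[140:330,100:340],None,fx=3,fy=3,interpolation=cv2.INTER_CUBIC))
"
```

```text
now [0.4417 0.1465 0.1276] [-3.14  0.    1.57] turn -0.001 shift@now [-241.6   12.2   87.6] shift@yaw [-241.6   12.    87.6]
```

View pics/d_scene.png

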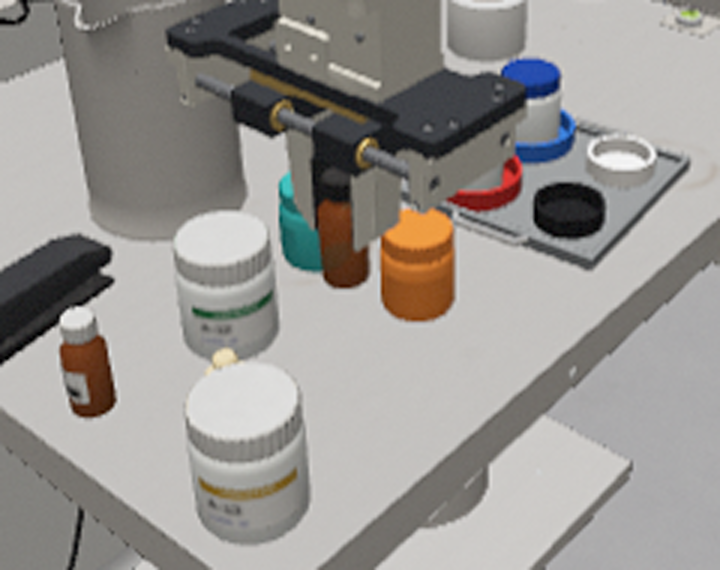

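The vial is held upright, with its cap at crop (335,185). I'll move it over the black holder.

apply_moves:
  rows:
    - {"xyz": [-15,1,0],"turn": 0}
    - {"xyz": [-30,2,0],"turn": 0}
    - {"xyz": [-40,2,0],"turn": 0}
    - {"xyz": [-45,2,0],"turn": 0}
    - {"xyz": [-45,2,0],"turn": 0}
    - {"xyz": [-35,2,0],"turn": 0}
    - {"xyz": [-21,1,0],"turn": 0}
    - {"xyz": [-11,0,0],"turn": 0}
    - {"xyz": [0,0,0],"turn": 0}
    - {"xyz": [0,0,0],"turn": 0}

```text
time: 20.72
tool_pos: [0.4538, -0.0948, 0.1283]
tool_rot: [-3.141, -0.0, 1.57]
contact_force: [0.5, 0.1, 0.8]
opening: 0.0264
```

apply_moves:
  rows:
    - {"xyz": [0,0,20],"turn": 0}
    - {"xyz": [0,0,25],"turn": 0}
    - {"xyz": [0,0,20],"turn": 0}
    - {"xyz": [0,0,12],"turn": 0}
    - {"xyz": [0,0,6],"turn": 0}
    - {"xyz": [0,0,4],"turn": 0}
    - {"xyz": [0,0,2],"turn": 0}
    - {"xyz": [0,0,0],"turn": 0}
    - {"xyz": [0,0,0],"turn": 0}

```text
time: 21.85
tool_pos: [0.4543, -0.0955, 0.0398]
tool_rot: [3.141, 0.0, 1.57]
contact_force: [-0.1, -0.5, 0.3]
opening: 0.0266
```

apply_moves:
  rows:
    - {"xyz": [0,0,1],"turn": 0}
    - {"xyz": [0,0,0],"turn": 0}
    - {"xyz": [0,0,0],"turn": 0}

```text
time: 22.22
tool_pos: [0.4541, -0.0954, 0.0385]
tool_rot: [-3.142, 0.0, 1.57]
contact_force: [0.5, -0.1, -0.2]
opening: 0.0267
```

Expected contact at z ≈ 0.0365.

apply_moves:
  rows:
    - {"xyz": [0,0,1.5],"turn": 0}
    - {"xyz": [0,0,0],"turn": 0}
    - {"xyz": [0,0,0],"turn": 0}

```text
time: 22.6
tool_pos: [0.4541, -0.0954, 0.037]
tool_rot: [-3.142, 0.0, 1.57]
contact_force: [-0.4, 0.7, -0.4]
opening: 0.0264
```

apply_moves:
  rows:
    - {"xyz": [0,0,0.7],"turn": 0}
    - {"xyz": [0,0,0],"turn": 0}
    - {"xyz": [0,0,0],"turn": 0}

```text
time: 22.98
tool_pos: [0.454, -0.0954, 0.0365]
tool_rot: [3.142, 0.0, 1.57]
contact_force: [-1.3, -0.2, 6.4]
opening: 0.0268
```

apply_moves:
  rows:
    - {"xyz": [0,0,0],"turn": 0}
    - {"xyz": [0,0,0],"turn": 0}
    - {"xyz": [0,0,0],"turn": 0}
    - {"xyz": [0,0,0],"turn": 0}
  gripper: 0.48

```text
time: 23.48
tool_pos: [0.4541, -0.0954, 0.0362]
tool_rot: [-3.142, 0.0, 1.57]
contact_force: [-0.1, 0.5, 0.3]
opening: 0.0439
```

apply_moves:
  rows:
    - {"xyz": [0,0,-15],"turn": 0}
    - {"xyz": [0,0,-30],"turn": 0}
    - {"xyz": [0,0,-40],"turn": 0}
    - {"xyz": [0,0,-30],"turn": 0}
    - {"xyz": [0,0,0],"turn": 0}
    - {"xyz": [0,0,0],"turn": 0}

```text
time: 24.22
tool_pos: [0.4536, -0.0952, 0.1506]
tool_rot: [-3.14, -0.0, 1.57]
contact_force: [0.2, -1.0, -0.7]
opening: 0.0441
```

```bash
python3 -c "
from h import *
to(.5655,.245,.15)
"
```

```text
now [ 0.4536 -0.0952  0.1506] [-3.14 -0.    1.57] turn -0.001 shift@now [340.3 111.6   0.6] shift@yaw [340.2 111.9   0.6]
```

apply_moves:
  rows:
    - {"xyz": [20,0,0],"turn": 0}
    - {"xyz": [40,2,0],"turn": 0}
    - {"xyz": [55,5,0],"turn": 0}
    - {"xyz": [55,5,0],"turn": 0}
    - {"xyz": [55,10,0],"turn": 0}
    - {"xyz": [50,15,0],"turn": 0}
    - {"xyz": [40,25,0],"turn": 0}
    - {"xyz": [25,28,0],"turn": 0}
    - {"xyz": [0,22,0],"turn": 0}
    - {"xyz": [0,0,0],"turn": 0}
  gripper: 0.6

```text
time: 25.48
tool_pos: [0.5665, 0.2444, 0.1489]
tool_rot: [-3.139, 0.001, 1.57]
contact_force: [-1.0, -0.0, -0.4]
opening: 0.0553
```

```bash
python3 -c "
from h import *
to(.5655,.245,.15)
c=robot.read_camera('scene');f=c['frame']
cv2.imwrite('pics/e_scene.png',cv2.resize(f[80:330,20:340],None,fx=2.3,fy=2.3,interpolation=cv2.INTER_CUBIC))
"
```

```text
now [0.5665 0.2444 0.1489] [-3.139e+00  1.000e-03  1.570e+00] turn -0.001 shift@now [ 0.6 -1.  -1.1] shift@yaw [ 0.6 -1.  -1.1]
```

View pics/e_scene.png

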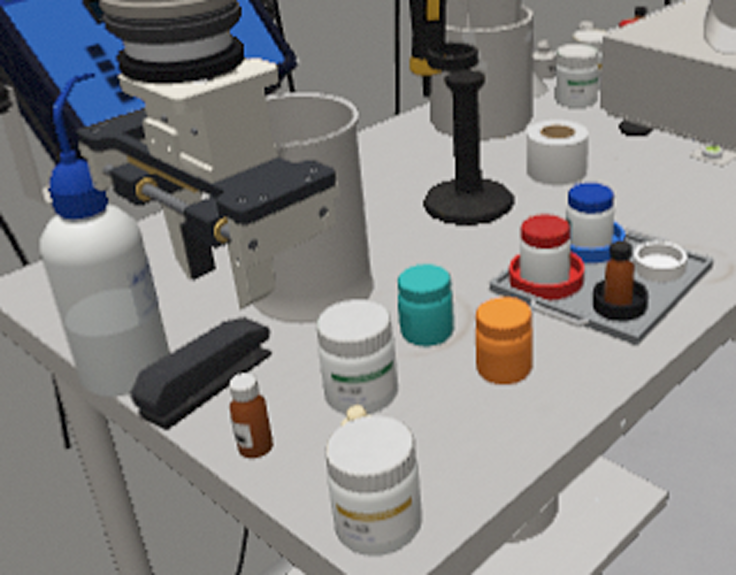

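The gripper is above the white vial (crop (250,415)), clear of the bottle and stapler. Red, blue and black stand in their holders. I'll descend.

apply_moves:
  rows:
    - {"xyz": [0,-0.5,25],"turn": 0}
    - {"xyz": [0,0,30],"turn": 0}
    - {"xyz": [0,0,30],"turn": 0}
    - {"xyz": [0,0,24],"turn": 0}
    - {"xyz": [0,0,11],"turn": 0}
    - {"xyz": [0,0,0],"turn": 0}
    - {"xyz": [0,0,0],"turn": 0}

```text
time: 26.4
tool_pos: [0.5664, 0.2446, 0.0323]
tool_rot: [3.14, -0.0, 1.57]
contact_force: [-0.5, -0.1, -0.1]
opening: 0.0553
```

apply_moves:
  rows:
    - {"xyz": [0,0,0],"turn": 0}
    - {"xyz": [0,0,0],"turn": 0}
    - {"xyz": [0,0,0],"turn": 0}
    - {"xyz": [0,0,0],"turn": 0}
    - {"xyz": [0,0,0],"turn": 0}
    - {"xyz": [0,0,0],"turn": 0}
  gripper: 0.15
  newtons: 10

```text
time: 27.15
tool_pos: [0.566, 0.2445, 0.0314]
tool_rot: [3.141, 0.0, 1.57]
contact_force: [-0.6, 0.2, 1.7]
opening: 0.0265
```

apply_moves:
  rows:
    - {"xyz": [0,0,-20],"turn": 0}
    - {"xyz": [0,0,-30],"turn": 0}
    - {"xyz": [0,0,-30],"turn": 0}
    - {"xyz": [0,0,-30],"turn": 0}
    - {"xyz": [0,0,0],"turn": 0}
    - {"xyz": [0,0,0],"turn": 0}

```text
time: 27.9
tool_pos: [0.5653, 0.2443, 0.1401]
tool_rot: [-3.14, 0.001, 1.57]
contact_force: [0.3, -0.7, -0.4]
opening: 0.0267
```

```bash
python3 -c "
from h import *
to(.4621,-.1787,.04)
"
```

```text
now [0.5653 0.2443 0.1401] [-3.14e+00  1.00e-03  1.57e+00] turn -0.001 shift@now [-423.1 -102.7  100.1] shift@yaw [-423.  -103.2  100.1]
```

apply_moves:
  rows:
    - {"xyz": [-5,-20,0],"turn": 0}
    - {"xyz": [-25,-30,0],"turn": 0}
    - {"xyz": [-45,-25,0],"turn": 0}
    - {"xyz": [-55,-15,0],"turn": 0}
    - {"xyz": [-58,-5,0],"turn": 0}
    - {"xyz": [-58,-5,0],"turn": 0}
    - {"xyz": [-58,-3,0],"turn": 0}
    - {"xyz": [-50,0,0],"turn": 0}
    - {"xyz": [-40,0,0],"turn": 0}
    - {"xyz": [-29,0,0],"turn": 0}

```text
time: 29.15
tool_pos: [0.4615, -0.1798, 0.1397]
tool_rot: [-3.139, -0.001, 1.568]
contact_force: [-0.4, -0.4, -0.7]
opening: 0.0263
```

apply_moves:
  rows:
    - {"xyz": [0,0,0],"turn": 0}
    - {"xyz": [0,0,0],"turn": 0}
    - {"xyz": [0,0,20],"turn": 0}
    - {"xyz": [0,0,25],"turn": 0}
    - {"xyz": [0,0,25],"turn": 0}
    - {"xyz": [0,0,15],"turn": 0}
    - {"xyz": [0,0,8],"turn": 0}
    - {"xyz": [0,0,4],"turn": 0}
    - {"xyz": [0,0,0],"turn": 0}
    - {"xyz": [0,0,0],"turn": 0}

```text
time: 30.4
tool_pos: [0.4628, -0.1786, 0.0449]
tool_rot: [3.141, 0.001, 1.57]
contact_force: [-0.2, 0.0, -0.7]
opening: 0.0269
```

apply_moves:
  rows:
    - {"xyz": [0,0,1.5],"turn": 0}
    - {"xyz": [0,0,0],"turn": 0}
    - {"xyz": [0,0,0],"turn": 0}

```text
time: 30.78
tool_pos: [0.4625, -0.1784, 0.0429]
tool_rot: [3.141, 0.0, 1.57]
contact_force: [-1.0, -0.6, 0.3]
opening: 0.027
```

apply_moves:
  rows:
    - {"xyz": [0,0,2],"turn": 0}
    - {"xyz": [0,0,0],"turn": 0}
    - {"xyz": [0,0,1],"turn": 0}
    - {"xyz": [0,0,0],"turn": 0}
    - {"xyz": [0,0,0],"turn": 0}

```text
time: 31.4
tool_pos: [0.4625, -0.1784, 0.0398]
tool_rot: [-3.142, 0.0, 1.57]
contact_force: [0.5, -0.3, -0.5]
opening: 0.027
```

apply_moves:
  rows:
    - {"xyz": [0,0,0.8],"turn": 0}
    - {"xyz": [0,0,0],"turn": 0}
    - {"xyz": [0,0,0],"turn": 0}

```text
time: 31.78
tool_pos: [0.4625, -0.1784, 0.0393]
tool_rot: [3.141, 0.0, 1.57]
contact_force: [-1.1, 0.6, 4.4]
opening: 0.0271
```

Contact. Release, lift and retreat.

apply_moves:
  rows:
    - {"xyz": [0,0,0],"turn": 0}
    - {"xyz": [0,0,0],"turn": 0}
    - {"xyz": [0,0,0],"turn": 0}
    - {"xyz": [0,0,0],"turn": 0}
  gripper: 0.48

```text
time: 32.28
tool_pos: [0.4625, -0.1784, 0.0389]
tool_rot: [-3.141, 0.0, 1.57]
contact_force: [0.2, 0.6, -0.2]
opening: 0.0439
```

apply_moves:
  rows:
    - {"xyz": [0,0,-15],"turn": 0}
    - {"xyz": [0,0,-30],"turn": 0}
    - {"xyz": [0,0,-40],"turn": 0}
    - {"xyz": [0,0,-30],"turn": 0}
    - {"xyz": [0,0,-30],"turn": 0}

```text
time: 32.9
tool_pos: [0.4625, -0.1783, 0.1863]
tool_rot: [3.14, 0.001, 1.57]
contact_force: [-0.0, -0.7, -0.9]
opening: 0.0442
```

apply_moves:
  rows:
    - {"xyz": [-30,-10,0],"turn": 0}
    - {"xyz": [-50,-20,0],"turn": 0}
    - {"xyz": [-50,-30,0],"turn": 0}
    - {"xyz": [-50,-30,0],"turn": 0}
    - {"xyz": [-50,-40,0],"turn": 0}
    - {"xyz": [-40,-30,0],"turn": 0}
    - {"xyz": [0,0,0],"turn": 0}

```text
time: 33.78
tool_pos: [0.301, -0.4496, 0.1849]
tool_rot: [3.141, 0.002, 1.565]
contact_force: [0.4, 1.6, 0.5]
opening: 0.0437
```

```bash
python3 - <<'E'
from h import *
print(robot.observe()["tool_pos"])
c=robot.read_camera("top");s=robot.read_camera("scene");k=.64
cv2.imwrite("pics/f_top.png",cv2.resize(c["frame"][150:235,245:335],None,fx=7,fy=7,interpolation=cv2.INTER_CUBIC))
cv2.imwrite("pics/f_sc.png",cv2.resize(s["frame"][150:330,100:340],None,fx=3.3,fy=3.3,interpolation=cv2.INTER_CUBIC))
for n,x,y,z in(('red',.5375,-.0867,.07),('blue',.5457,-.1703,.07),('black',.4537,-.0951,.076),('white',.4621,-.1787,.076)):
    print(n,'cap top expected in crop',((proj(c,[x,y,z])-[245,150])*7).round(0), '12mm px',((proj(c,[x,y-.012,z])-proj(c,[x,y,z]))*7).round(0),((proj(s,[x,y,z])-[100,150])*3.3).round(0))
for n,x,y,z in(('spA',.5514,.1475,.078),('spB',.4313,.2369,.078)): print(n,((proj(s,[x,y,z])-[100,150])*3.3).round(0))
E
```

```text
[ 0.3009747  -0.44955632  0.18489286]
red cap top expected in crop [194. 153.] 12mm px [36.  1.] [518.  92.]
blue cap top expected in crop [445. 134.] 12mm px [36.  1.] [581.  46.]
black cap top expected in crop [219. 403.] 12mm px [37.  1.] [627. 119.]
white cap top expected in crop [476. 381.] 12mm px [37.  1.] [686.  69.]
spA [241. 226.]
spB [268. 401.]
```

View pics/f_top.png

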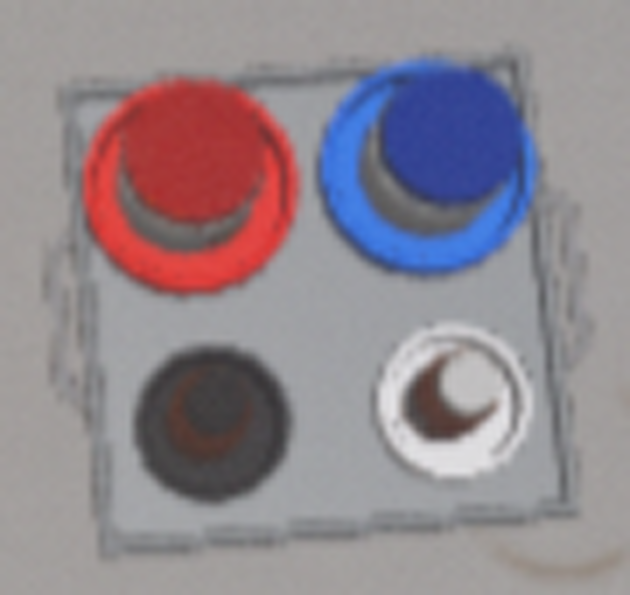

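View pics/f_sc.png

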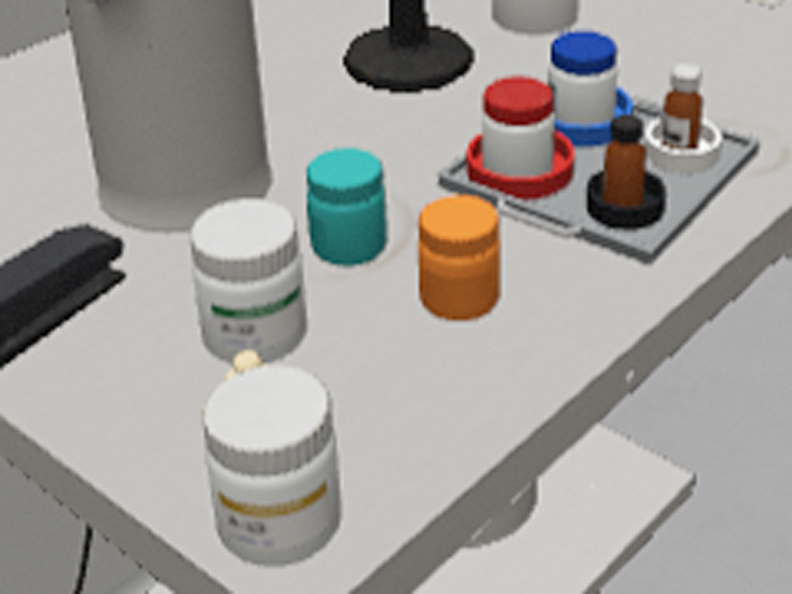

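The top crop shows the caps at red (192,150), blue (453,135), black (214,402) and white (473,380). Each is within about 3 mm of the expected position for a centred, upright item. The spares are at their starting pixels. I'll hand in.

```bash
python3 -c "
from h import *
print(robot.hand_in())"
```

```text
the job is handed in; nothing more can be done
None
```

The red jar, blue jar, black vial and white vial each stand released in the holder of their cap's colour, and I handed the job in at about 34 s of the 102 s.

I lowered each one in small steps until the wrist force showed it touching the holder floor (about 3 to 15 N), then opened the gripper.

- **Placement:** in the last pictures all four stood upright, with cap centres within about 3 mm of where a centred item would appear (limit 12 mm). Blue was furthest off, at about 2.7 mm.
- **Spare jars:** both larger white-capped jars were at their starting pixels.
- **Robot:** it was clear of everything and touching nothing.

No check failed or disagreed. I viewed 11 of the 14 pictures. Handing in gives no verdict, so I have no confirmation beyond these checks.

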